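# Pull the fuse carrier from a bench distribution unit

### The arm

A 6-joint arm with a two-finger parallel gripper is mounted at the origin on the work surface. World frame = base frame: x ahead of the robot, y to its left, z up, the work surface at z = 0. Lengths are in m, angles in degrees, forces in N, time in s.
With the tool pointing down it reaches from about 0.3 to 0.75 m from the base axis. Payload 8.5 kg.
Tool frame: the origin (TCP) lies where the fingers leave the gripper's body, on its centre line; the fingertips stand 64 mm ahead of it and the grasp point (between the pads) lies 45 mm ahead of it (ctrl.grip_point_offset is the distance from the TCP to the grasp point, in m); z points along the fingers, y is the direction in which the jaws open and shut (so a half turn about z gives the same grasp; the last joint's range is limited). The gripper opens to 88 mm and grips with 3 to 60 N. Pads are 18 mm wide; open, the fingers measure 123 mm over their backs; the gripper's body (75 mm by 187 mm) begins 45 mm behind the grasp point.
Start: joints at [-82.294, 21.807, 74.336, -0, 83.858, -12.336], TCP at [0.188, -0.517, 0.303] pointing down, gripper open.
Joint ranges: [-178.18, 178.18], [-50.72, 133.34], [12.68, 142.11], [-81.47, 261.47], [9.98, 163.14], [-165.26, 165.26]. Speed limits (degrees/s): [136.94, 136.94, 180, 180, 180, 180].

### API

Orientations are given as [roll, pitch, yaw] about the fixed x, y, z axes, in that order (R = Rz(yaw) Ry(pitch) Rx(roll)).
In Python, from plant import get_obs, cams, job, ctrl gives the robot as it stands. The module is installed in compiled form; this text tells all that it offers.
- The arm moves only by the tool move_arm, never from a script. Its argument "motion" is a list of rows, each a list of 7 numbers: the turn, a rotation vector about the tool's x, y, z in rad, then the shift along the tool's x, y, z in cm, then the opening in per cent of the stroke, from 0 (shut) to 100 (fully open). In form: [[ax, ay, az, x, y, z, fingers], ...]. A call has 1 to 20 rows; each row is the pose to reach, as a shift and turn from the pose commanded when the call began, along the tool's axes at that moment; what a row does not reach only later rows make up. A row lasts 1/8 s, in which the tool goes at most 62.5 mm and 10.7 degrees, less where a joint would pass 70% of its speed; a pose out of reach is approached as far as the arm can. A call with a gripper value outside its range is refused whole. The fingers move at their own pace and stop on an object; "force" is the grip in N (left out, the last holds). Time passes only in rows, so rows that repeat a pose let the fingers close. It gives the time, the measured TCP pose, the force and the opening at its end, in the units of the state.
- get_obs(): the state, without advancing time (a new reading comes with each control period).
- cams.get_image(name): name is "scene" or "top"; returns the picture (480x640x3 uint8, red, green, blue); there is no depth.
- cams.camera_info(name): a dict with "fovy" (degrees; the focal length in pixels is half the picture's height over the tangent of half this angle, whatever the lens; pixels are square), "cx", "cy" (the principal point, pixels), "dist" ([k1, k2, p1, p2, k3] as OpenCV has them; the pictures are not rectified), "extrinsics" (4x4, takes a point from camera to world coordinates). Camera axes: x right, y down, z forward; pixel columns grow to the right and rows downward; lengths in m; the calibration is good to about 2 mm. A picture is of the moment at which its call begins. camera_info takes no time and is no camera call.
- job.close_job(): hands the job in, once; it reports no verdict.
The state is a dict: "clock": time; "joint_positions": joint angles; "qd": joint speeds; "effort": joint torques, N m; "tool_pos": TCP position; "orientation": TCP orientation; "wrist_force": force on the tool from outside, world axes, zero at the start; "ft_torque": the same for the moment, N m; "grip_width": finger opening in m.
Only numpy, scipy, OpenCV 4.12 (cv2) and the standard library are available. Lean on these libraries where they do the work, as an engineer would, in place of code of your own. Each camera call takes 0.05 s, during which the arm holds its last target.

### The job

A carton of spare fuses has been left on the distribution unit, hard up against the fuse carrier. Lift the carton off and set it down gently on the bench top itself, the same way up and clear of the unit; then pinch the carrier's two side catches fully in, towards each other, and draw the carrier straight up out of its bay until its foot is a good 4 cm above the unit's top. Finish holding it there, still and upright, with both catches still pinched in, and leave the tray, the spool and the screwdriver alone.

Things in the scene. Friction and masses are not known exactly. Their poses are not given: they have to be found in the camera images.
- unit: Fixed grey bench distribution unit, a box 180 (x) by 300 (y) by 80 (z) mm, turned up to 0.35 rad. Origin: centre of its underside, on the bench; flat top at z = 80. The carrier's bay opens in the top at x = 0, y = +70: 34 (x) by 55 (y) mm, 50 deep, with a lip 6 mm thick under which the catches lock. Two flush round sockets at x = +-44, y = -100
- carrier: Black plug-in fuse carrier, about 0.15 kg, locked in the bay by its catches (play 1.5 mm). Origin: centre under its foot; axes along the unit's. Foot 31 (x) by 52 (y) by 26 mm high; on it a stem 30 (x) by 24 (y) up to z = 84. Seated, the origin is 30 mm above the bench, and the unit's top is level with the carrier's z = 50. Its two catches stand at its +y and -y sides
- carrier_grip (a point): Point on the carrier's centre line midway between the two catches, at z = 74 mm of the carrier, 24 mm above the unit's top when seated; pinch here along the carrier's y
- catch_left (a joint): Off-white plastic catch on the carrier's +y side: upright plate 26 (x) by 4 (y) mm, up to z = 88 of the carrier (38 above the unit's top), outer face at y = 26 at rest, 18 fully in. Value 0 at rest (locked), 0.008 m fully in; frees the lip by 0.0055 to 0.007. A spring pushes it out with 3 N at rest, 7 N fully in, and returns it when let go
- catch_right (a joint): The like catch on the carrier's -y side, outer face at y = -26 at rest, -18 fully in: 0 locked, 0.008 m fully in. Both must be in for the carrier to come out
- carton: Small closed rigid cardboard carton with a paper band, 45 (x) by 60 (y) by 40 (z) mm, about 0.09 kg, loose. Origin: centre of its underside. It stands on the unit's top on the -y side of the carrier, about 1 cm or less from that catch, so that a finger cannot get in beside it; turned within 0.12 rad of the unit
- tray: Grey open parts tray, 120 by 90 by 30 mm, loose, on the bench to one side. Origin under its centre. Leave alone
- spool: Aluminium spool, 56 mm across, 46 mm high, standing on the bench to one side. Origin under its centre. Leave alone
- screwdriver: Screwdriver, about 200 mm long, lying on the bench to one side. Leave alone
Things that resemble listed ones, but are neither listed nor needed, are in the scene too. What is meant by the carton is not purple or turquoise, and is the smaller of those in its own colour.

How it is judged:
By the outcome, as a careful person would: the job done as asked, in the order asked, and still so for the second after the job is handed in, while the arm keeps its last pose, push and grip.
It also fails if it takes over 51 s, if anything falls off the work surface, if the arm or the gripper's body presses on something with over 40 N, if the wrist force passes 120 N, or if a joint passes its speed limit or range.

## Working session

There is one attempt and no reset: what is moved stays moved. The work goes in short steps, Python scripts to look and compute and a tool call to move; the robot and the scene stay as the last step left them, time stands still between calls to the robot, and variables do not carry over. Pictures are saved under pics/ and viewed, and the job is handed in when it is done.

Besides the shell and the picture viewer there is one more tool, called after ">>>" by a JSON object that holds its "api" and its "payload". move_arm: Moves the arm, as the interface text tells. Its arguments: {"type":"object","properties":{"motion":{"type":"array"},"force":{"type":"number"}},"required":["motion"]}

```bash
mkdir -p pics; python3 - <<'E'
from plant import get_obs,cams
import cv2
for n in("scene","top"):
    im=cams.get_image(n); cv2.imwrite(f"pics/{n}0.png",im[:,:,::-1]); print(n,cams.camera_info(n))
print(get_obs())
E
```

```text
scene {'fovy': 42.22074164353619, 'cx': 328.9445097838428, 'cy': 238.55524668063447, 'dist': array([-0.13509641,  0.        ,  0.        ,  0.        ,  0.        ]), 'extrinsics': array([[-0.44414595,  0.69726152, -0.56263732,  1.32352775],
       [ 0.89594593,  0.34838531, -0.2755151 ,  0.40254929],
       [ 0.0039085 , -0.62646153, -0.77944254,  1.17741922],
       [ 0.        ,  0.        ,  0.        ,  1.        ]])}
top {'fovy': 55.97442200352087, 'cx': 326.3619578694431, 'cy': 237.20086233153697, 'dist': array([-0.06147219,  0.        ,  0.        ,  0.        ,  0.        ]), 'extrinsics': array([[ 3.18684330e-04, -9.97649192e-01,  6.85272771e-02,
         4.62858609e-01],
       [-9.99678052e-01, -2.05644229e-03, -2.52895830e-02,
         2.19929500e-02],
       [ 2.53710544e-02, -6.84971555e-02, -9.97328657e-01,
         1.10887523e+00],
       [ 0.00000000e+00,  0.00000000e+00,  0.00000000e+00,
         1.00000000e+00]])}
{'clock': 0.1, 'joint_positions': array([-8.22934409e+01,  2.18374710e+01,  7.43774957e+01, -1.87221159e-03,
        8.38579791e+01, -1.23350464e+01]), 'qd': array([-0.06185601, -0.06646188, -0.13322165, -0.05958492, -0.04976764,
       -0.04674021]), 'effort': array([ 4.95156346e-03, -4.38652503e+01, -2.24912006e+01,  7.15192175e-02,
        3.42173316e-02, -5.90360060e-05]), 'tool_pos': array([ 0.1884628 , -0.51653102,  0.30221342]), 'orientation': array([-1.79928341e+02, -1.37650237e-02,  2.00417984e+01]), 'wrist_force': array([0.54331724, 0.3446697 , 0.86581049]), 'ft_torque': array([0.06929238, 0.03303687, 0.00543497]), 'grip_width': 0.08800330037624025}
```

View pics/scene0.png

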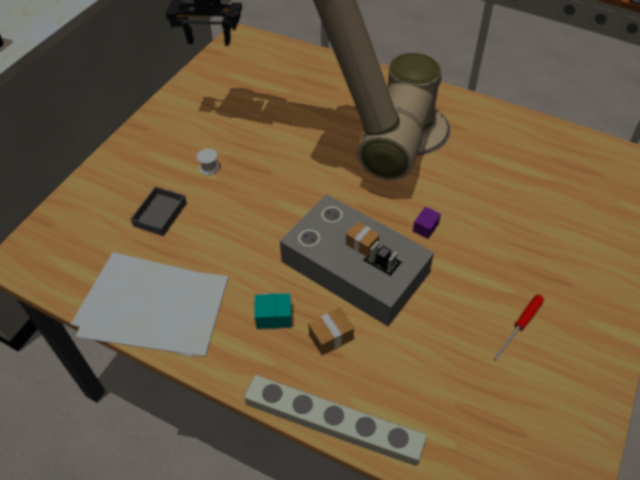

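View pics/top0.png

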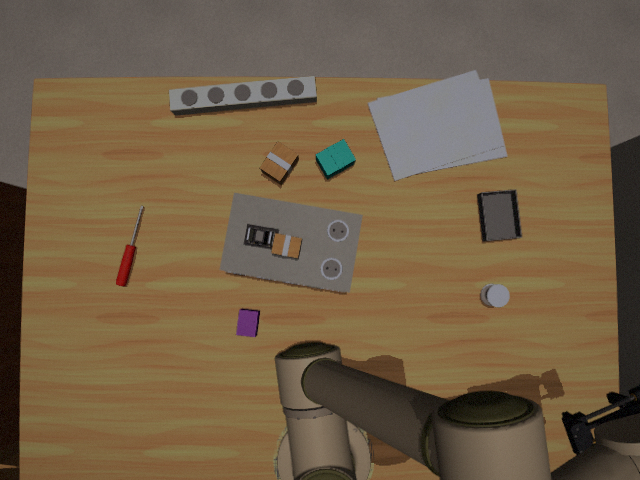

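Top view: two orange cartons, at (287,245) standing on the unit and at (280,162) on the bench. The teal one (336,158) and purple one (248,322) are ruled out by colour. The one on the unit looks smaller and stands beside the carrier (260,237), so it fits. I'll check with an enlarged crop and measure.

```bash
cat > h.py <<'E'
import numpy as np,cv2
from plant import get_obs,cams,job,ctrl
def ray(n,uv):
    c=cams.camera_info(n); f=240/np.tan(np.radians(c["fovy"])/2)
    K=np.array([[f,0,c["cx"]],[0,f,c["cy"]],[0,0,1]])
    p=cv2.undistortPoints(np.array(uv,float).reshape(-1,1,2),K,c["dist"],None,None).reshape(-1,2)
    E=c["extrinsics"]; d=np.c_[p,np.ones(len(p))]@E[:3,:3].T
    return E[:3,3],d
def plane(n,uv,z):
    o,d=ray(n,uv); return o+d*((z-o[2])/d[:,2])[:,None]
def pix(n,P):
    c=cams.camera_info(n); f=240/np.tan(np.radians(c["fovy"])/2)
    K=np.array([[f,0,c["cx"]],[0,f,c["cy"]],[0,0,1]]); E=np.linalg.inv(c["extrinsics"])
    return cv2.projectPoints(np.array(P,float).reshape(-1,1,3),cv2.Rodrigues(E[:3,:3])[0],E[:3,3],K,c["dist"])[0].reshape(-1,2)
def crop(src,dst,x0,y0,x1,y1,s):
    im=cv2.imread(src)[y0:y1,x0:x1]; cv2.imwrite(dst,cv2.resize(im,None,fx=s,fy=s,interpolation=cv2.INTER_CUBIC))
E
python3 - <<'E'
from h import *
crop("pics/top0.png","pics/topc.png",215,140,375,300,5)if 0 else crop("pics/top0.png","pics/topc.png",215,140,375,260,5)
crop("pics/scene0.png","pics/scenec.png",270,190,440,310,4)
im=cv2.imread("pics/top0.png"); hsv=cv2.cvtColor(im,cv2.COLOR_BGR2HSV)
m=cv2.inRange(hsv,(0,0,40),(179,70,140))
m[:185]=0;m[300:]=0;m[:,:210]=0;m[:,375:]=0
m=cv2.morphologyEx(m,cv2.MORPH_CLOSE,np.ones((25,25)));m=cv2.morphologyEx(m,cv2.MORPH_OPEN,np.ones((9,9)))
c=max(cv2.findContours(m,0,2)[0],key=cv2.contourArea)
b=cv2.boxPoints(cv2.minAreaRect(c)); print(b, plane("top",b,.08))
E
```

```text
[[218.89265 270.75623]
 [232.68465 191.94482]
 [362.77563 214.71075]
 [348.98364 293.52216]] [[ 0.45677709  0.23966914  0.08      ]
 [ 0.63724123  0.21104447  0.08      ]
 [ 0.58553335 -0.08779092  0.08      ]
 [ 0.40549325 -0.05551141  0.08      ]]
```

View pics/topc.png

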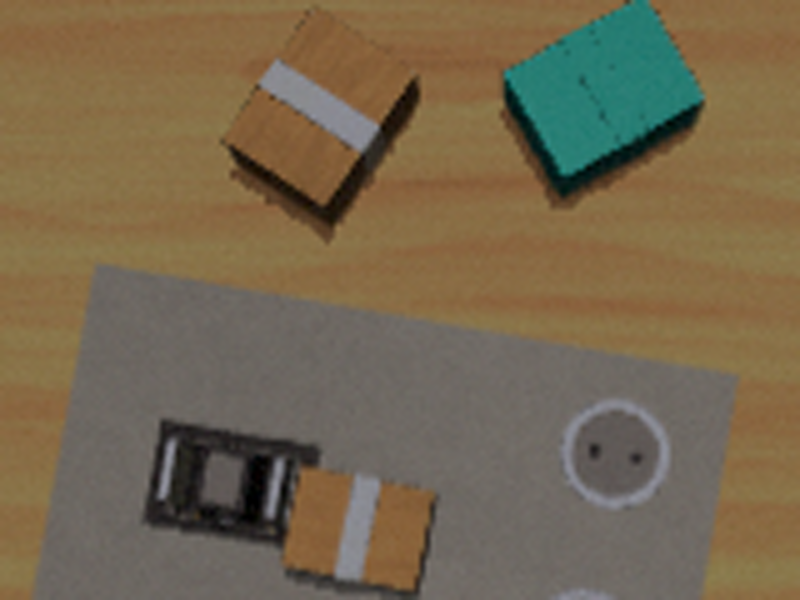

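View pics/scenec.png

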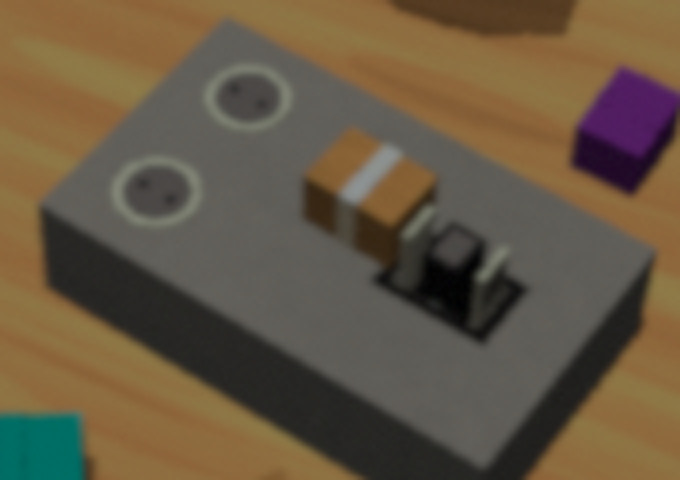

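Confirmed: the smaller orange carton stands on the unit at (287,245), abutting the right catch at (270,238); the bench one is bigger. Now for the fine positions.

```bash
python3 - <<'E'
from h import *
im=cv2.imread("pics/top0.png"); hsv=cv2.cvtColor(im,cv2.COLOR_BGR2HSV)
# carton: orange mask + band in local window
w=np.zeros(im.shape[:2],np.uint8); w[225:265,265:308]=1
m=cv2.inRange(hsv,(5,100,90),(25,255,255))*w
m=cv2.morphologyEx(m,cv2.MORPH_CLOSE,np.ones((13,13)))
c=max(cv2.findContours(m,0,2)[0],key=cv2.contourArea); r=cv2.minAreaRect(c); b=cv2.boxPoints(r)
P=plane("top",b,.12); print("carton",r,P,P.mean(0),np.linalg.norm(P[1]-P[0]),np.linalg.norm(P[2]-P[1]))
for i in range(4):
    d=P[(i+1)%4]-P[i];print(np.degrees(np.arctan2(d[1],d[0])))
# edges of unit : line fits using gray mask (bg wood saturated)
m=cv2.inRange(hsv,(0,0,40),(179,70,160))
def ln(pts):
    pts=np.array(pts,np.float32); Q=plane("top",pts,.08)[:,:2].astype(np.float32)
    v=cv2.fitLine(Q,cv2.DIST_HUBER,0,.01,.01).ravel(); return v
topedge=[(u,194+np.argmax(m[185:240,u]>0)-9) for u in range(242,355,4)]
botedge=[(u,319-np.argmax(m[320:240:-1,u]>0)+1) for u in range(230,340,4)]
lef=[(210+np.argmax(m[v,210:260]>0),v) for v in range(200,265,4)]
rig=[(375-np.argmax(m[v,375:320:-1]>0)+.5,v) for v in range(222,285,4)]
for n,e in zip("tblr",(topedge,botedge,lef,rig)):
    v=ln(e);print(n,v,np.degrees(np.arctan2(v[1],v[0])))
f=lambda x,y:(215+x/5,140+y/5)
print("catch",plane("top",[f(167,470),f(276,488)],.118),plane("top",[f(167,470),f(276,488)],.118).mean(0))
print("stem",plane("top",[f(224,479)],.114))
b=[f(163,420),f(147,522),f(318,447)]
print("bay",plane("top",b,.08),plane("top",b[1:],.08).mean(0))
s=lambda x,y:(270+x/4,190+y/4)
t=[s(424,222),s(493,262)]
print("scene catch tops",plane("scene",t,.118),plane("scene",t,.118).mean(0))
cc=[s(352,128),s(437,182),s(385,220),s(303,178)]
print("scene carton",plane("scene",cc,.12),plane("scene",cc,.12).mean(0))
un=[s(228,18),s(655,248),s(485,470),s(42,205)]
print("scene unit",plane("scene",un,.08),plane("scene",un,.08).mean(0))
E
```

```text
carton ((286.01922607421875, 245.40383911132812), (26.867908477783203, 20.396076202392578), 11.309932708740234) [[0.49644724 0.11828559 0.12      ]
 [0.54031088 0.10989933 0.12      ]
 [0.52885049 0.05212003 0.12      ]
 [0.48501898 0.06068342 0.12      ]] [0.5126569  0.08524709 0.12      ] 0.04465813187783311 0.05890490618389414
-10.823720538504913
-101.21887363641608
168.94533949592363
78.77825362817445
t [0.16955787 0.98552024 0.6099284  0.06099791] 80.237885
b [0.1701664  0.98541534 0.4324728  0.08919512] 80.2025
l [ 0.9854385  -0.17003207  0.5451076   0.22375636] -9.789683
r [ 0.9861448  -0.16588709  0.51729995 -0.07442864] -9.54877
catch [[0.53763329 0.16808243 0.118     ]
 [0.52981013 0.12017898 0.118     ]] [0.53372171 0.14413071 0.118     ]
stem [[0.53400956 0.14351456 0.114     ]]
bay [[0.5633934  0.17579721 0.08      ]
 [0.51674525 0.18250077 0.08      ]
 [0.55117597 0.10496002 0.08      ]] [0.53396061 0.1437304  0.08      ]
scene catch tops [[0.53047907 0.12797932 0.118     ]
 [0.53892687 0.1721011  0.118     ]] [0.53470297 0.15004021 0.118     ]
scene carton [[0.4887887  0.06572607 0.12      ]
 [0.50320078 0.1236833  0.12      ]
 [0.54016299 0.10901576 0.12      ]
 [0.53352215 0.05669451 0.12      ]] [0.51641866 0.08877991 0.12      ]
scene unit [[ 0.41174053 -0.04987843  0.08      ]
 [ 0.46114922  0.24147622  0.08      ]
 [ 0.63859987  0.21288408  0.08      ]
 [ 0.58724767 -0.07975106  0.08      ]] [0.52468432 0.0811827  0.08      ]
```

```bash
cat >> h.py <<'E'
from scipy.spatial.transform import Rotation as R
def rel(pos,yaw,p0=None,o0=None):
    o=get_obs(); p0=o["tool_pos"] if p0 is None else p0; o0=o["orientation"] if o0 is None else o0
    R0=R.from_euler("xyz",o0,degrees=True); R1=R.from_euler("xyz",[180,0,yaw],degrees=True)
    rv=(R0.inv()*R1).as_rotvec(); s=R0.inv().apply(np.array(pos)-p0)*100
    print("turn",rv.round(4),"shift cm",s.round(3))
E
python3 - <<'E'
from h import *
rel([.513,.086,.25],79)
E
```

```text
turn [-1.000e-03 -9.000e-04 -1.029e+00] shift cm [ 51.136 -45.476   5.291]
```

>>> {"api": "move_arm", "payload": {"motion": [[0,0,-0.1,5,-4.4,0,100],[0,0,-0.2,10,-8.9,0.5,100],[0,0,-0.3,14,-12.5,1,100],[0,0,-0.4,18,-16,1.5,100],[0,0,-0.5,22,-19.6,2,100],[0,0,-0.6,26,-23.1,2.5,100],[0,0,-0.7,30,-26.7,3,100],[0,0,-0.8,34,-30.2,3.5,100],[0,0,-0.9,38,-33.8,4,100],[0,0,-1.029,42,-37.3,4.5,100],[0,0,-1.029,46,-40.9,5,100],[0,0,-1.029,49,-43.6,5.29,100],[-0.001,-0.001,-1.029,51.14,-45.48,5.29,100],[-0.001,-0.001,-1.029,51.14,-45.48,5.29,100],[-0.001,-0.001,-1.029,51.14,-45.48,5.29,100],[-0.001,-0.001,-1.029,51.14,-45.48,5.29,100]], "force": 12}}

```text
clock: 2.1
tool_pos: [0.5127, 0.0849, 0.2499]
orientation: [180.0, 0.1, 78.9]
wrist_force: [0.3, -0.7, -0.2]
grip_width: 0.0877
```

```bash
python3 - <<'E'
from h import *
o=get_obs();print(o["clock"],o["tool_pos"],o["orientation"],o["wrist_force"],o["qd"].round(1))
rel([.513,.086,.15],79)
cv2.imwrite("pics/s1.png",cams.get_image("scene")[:,:,::-1])
crop("pics/s1.png","pics/s1c.png",250,120,450,270,4)
E
```

```text
2.1 [0.51273157 0.08494609 0.24994262] [1.79985986e+02 8.26026304e-02 7.89264007e+01] [ 0.27750486 -0.66862729 -0.15330009] [ 0.1 -0.  -0.2  0.1 -0.1  0.1]
turn [ 0.0002  0.0014 -0.0013] shift cm [1.230e-01 4.000e-03 9.994e+00]
```

View pics/s1c.png

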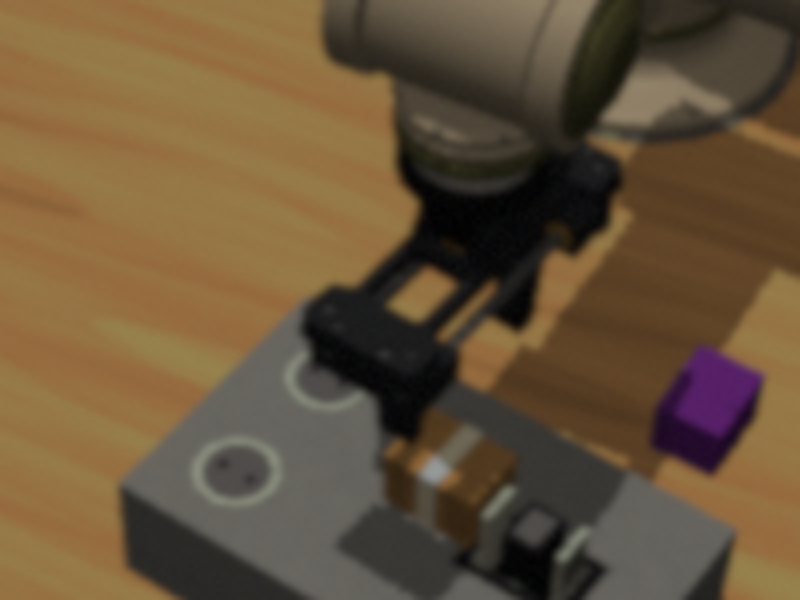

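The fingers at (510,310) and (395,410) in the crop straddle the carton's x-faces; the carrier side is clear. Descend and grip.

>>> {"api": "move_arm", "payload": {"motion": [[0,0,0,0.02,0,2,100],[0,0,0,0.05,0,4,100],[0,0,0,0.05,0,6,100],[0,0,0,0.05,0,7.5,100],[0,0,0,0.05,0,8.6,100],[0,0,0,0.05,0,9.4,100],[0,0,0,0.05,0,9.9,100],[0,0,0,0.05,0,9.9,100],[0,0,0,0.05,0,9.9,75],[0,0,0,0.05,0,9.9,60],[0,0,0,0.05,0,9.9,50],[0,0,0,0.05,0,9.9,40],[0,0,0,0.05,0,9.9,30],[0,0,0,0.05,0,9.9,30],[0,0,0,0.05,0,9.9,30],[0,0,0,0.05,0,9.9,30]], "force": 10}}

```text
clock: 4.15
tool_pos: [0.5132, 0.0862, 0.1509]
orientation: [180.0, 0.1, 79.0]
wrist_force: [0.2, -0.7, 1.6]
grip_width: 0.0455
```

>>> {"api": "move_arm", "payload": {"motion": [[0,0,0,0,0,-0.3,30],[0,0,0,0,0,-1,30],[0,0,0,0,0,-2.2,30],[0,0,0,0,0,-3.6,30],[0,0,0,0,0,-5,30],[0,0,0,0,0,-6.2,30],[0,0,0,0,0,-7,30],[0,0,0,0,0,-7,30],[0,0,0,0,0,-7,30]]}}

```text
clock: 5.28
tool_pos: [0.513, 0.0863, 0.2205]
orientation: [-180.0, 0.1, 79.0]
wrist_force: [-0.9, -0.6, -1.2]
grip_width: 0.045
```

```bash
python3 - <<'E'
from h import *
o=get_obs();print(o["clock"],o["tool_pos"],o["orientation"],o["wrist_force"],o["grip_width"])
rel([.47,-.20,.22],79)
print(plane("top",[(495,295),(500,215),(380,250)],0.03),pix("top",[[.47,-.2,0]]),pix("scene",[[.47,-.2,0]]))
cv2.imwrite("pics/s2.png",cams.get_image("scene")[:,:,::-1])
crop("pics/s2.png","pics/s2c.png",250,120,450,270,4)
E
```

```text
5.275 [0.51299739 0.08628702 0.22045075] [-1.79973816e+02  8.00941682e-02  7.89965910e+01] [-0.85584936 -0.56550423 -1.20507692] 0.0449508281117388
turn [-0.0005  0.0014 -0.0001] shift cm [-28.923   1.244   0.085]
[[ 0.39758825 -0.41375817  0.03      ]
 [ 0.59240047 -0.43100476  0.03      ]
 [ 0.50646294 -0.13415207  0.03      ]] [[404.89934462 265.28066749]] [[263.33266471 211.79530537]]
```

View pics/s2c.png

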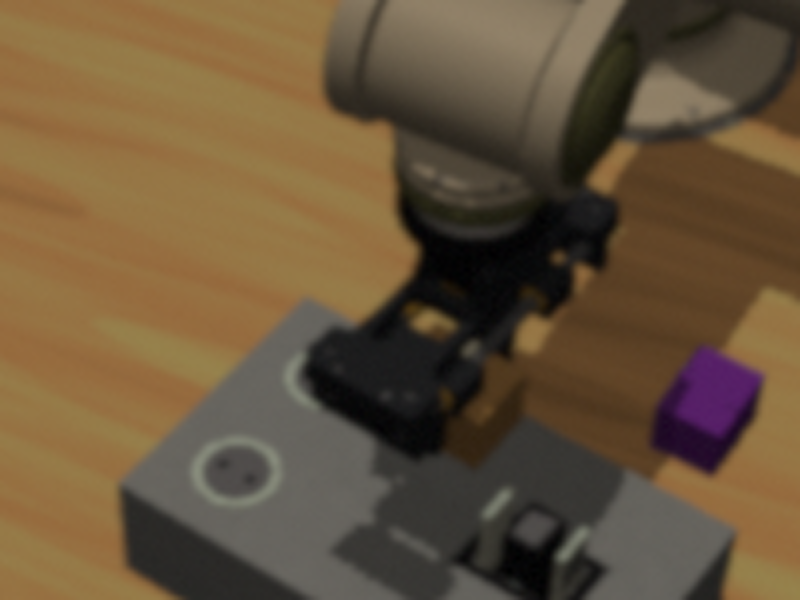

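The carton hangs clear in the jaws at (485,420). Carry it to open bench.

>>> {"api": "move_arm", "payload": {"motion": [[0,0,0,-1,0,0,30],[0,0,0,-3,0.1,0,30],[0,0,0,-6,0.2,0,30],[0,0,0,-10,0.4,0,30],[0,0,0,-14,0.6,0,30],[0,0,0,-18,0.8,0,30],[0,0,0,-22,1,0,30],[0,0,0,-25.5,1.1,0,30],[0,0,0,-28,1.2,0,30],[0,0,0,-28.9,1.24,1,30],[0,0,0,-28.9,1.24,3,30],[0,0,0,-28.9,1.24,6,30],[0,0,0,-28.9,1.24,9,30],[0,0,0,-28.9,1.24,11.5,30],[0,0,0,-28.9,1.24,13.2,30],[0,0,0,-28.9,1.24,14,30],[0,0,0,-28.9,1.24,14.3,30],[0,0,0,-28.9,1.24,14.5,30],[0,0,0,-28.9,1.24,14.5,30],[0,0,0,-28.9,1.24,14.5,30]]}}

```text
clock: 7.82
tool_pos: [0.4703, -0.2, 0.0766]
orientation: [179.9, 0.1, 79.0]
wrist_force: [-0.1, 0.3, -1.2]
grip_width: 0.045
```

```bash
python3 - <<'E'
from h import *
o=get_obs();print(o["clock"],o["tool_pos"],o["orientation"],o["wrist_force"],o["grip_width"])
cv2.imwrite("pics/s3.png",cams.get_image("scene")[:,:,::-1])
crop("pics/s3.png","pics/s3c.png",170,110,370,260,4)
E
```

```text
7.825 [ 0.47028554 -0.2000114   0.076577  ] [1.79943504e+02 9.00433353e-02 7.89978144e+01] [-0.06544792  0.30733772 -1.16395121] 0.044960792368052095
```

View pics/s3c.png

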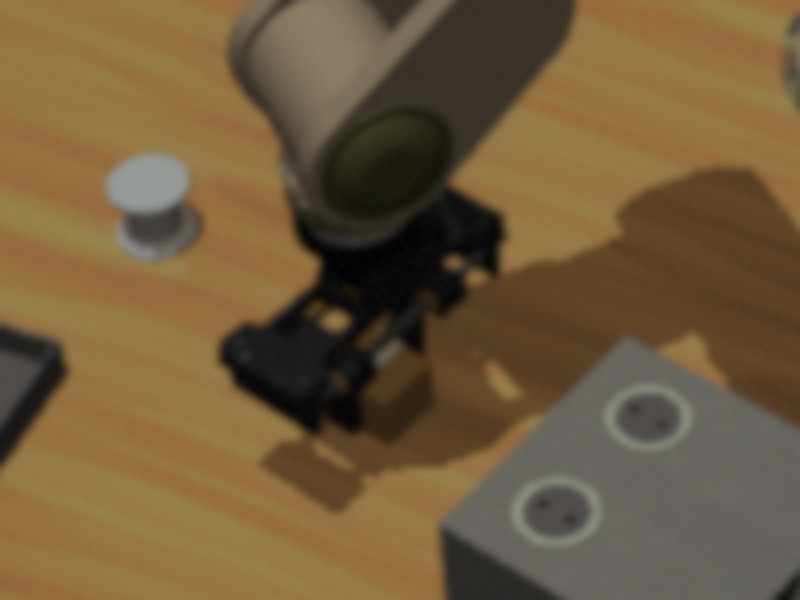

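Carton at (400,390) just above the bench, spool and tray well clear. Lower slowly.

>>> {"api": "move_arm", "payload": {"motion": [[0,0,0,0,0,0.1,30],[0,0,0,0,0,0.2,30],[0,0,0,0,0,0.3,30],[0,0,0,0,0,0.4,30],[0,0,0,0,0,0.45,30],[0,0,0,0,0,0.5,30],[0,0,0,0,0,0.5,30],[0,0,0,0,0,0.5,30],[0,0,0,0,0,0.5,30]]}}

```text
clock: 9.0
tool_pos: [0.4702, -0.2, 0.0713]
orientation: [180.0, 0.1, 79.0]
wrist_force: [-0.1, 0.7, -0.4]
grip_width: 0.0449
```

>>> {"api": "move_arm", "payload": {"motion": [[0,0,0,0,0,0.03,30],[0,0,0,0,0,0.05,30],[0,0,0,0,0,0.05,30],[0,0,0,0,0,0.05,30]]}}

```text
clock: 9.5
tool_pos: [0.4702, -0.2, 0.0709]
orientation: [180.0, 0.1, 79.0]
wrist_force: [-0.8, 0.7, 2.4]
grip_width: 0.045
```

Contact (+2.4 N). Release and rise.

>>> {"api": "move_arm", "payload": {"motion": [[0,0,0,0,0,0,55],[0,0,0,0,0,0,65],[0,0,0,0,0,0,80],[0,0,0,0,0,0,100],[0,0,0,0,0,0,100],[0,0,0,0,0,0,100],[0,0,0,0,0,-1,100],[0,0,0,0,0,-3,100],[0,0,0,0,0,-6,100],[0,0,0,0,0,-10,100],[0,0,0,0,0,-14,100],[0,0,0,0,0,-18,100],[0,0,0,0,0,-18,100]]}}

```text
clock: 11.12
tool_pos: [0.4706, -0.2, 0.254]
orientation: [179.6, 0.2, 79.0]
wrist_force: [0.3, -0.1, -1.3]
grip_width: 0.0883
```

```bash
python3 - <<'E'
from h import *
o=get_obs();print(o["clock"],o["tool_pos"],o["orientation"],o["wrist_force"],o["grip_width"])
cv2.imwrite("pics/s4.png",cams.get_image("scene")[:,:,::-1])
crop("pics/s4.png","pics/s4c.png",190,140,440,320,3.2)
t=cams.get_image("top")[:,:,::-1];cv2.imwrite("pics/t4.png",t)
crop("pics/t4.png","pics/t4c.png",225,205,305,265,10)
rel([.534,.1445,.249],-9.75)
E
```

```text
11.125 [ 0.47064619 -0.19996537  0.25400142] [179.64238793   0.23097112  79.00545055] [ 0.34576694 -0.11583618 -1.33387339] 0.08826830116280185
turn [1.400e-03 7.000e-04 1.549e+00] shift cm [34.994 -0.271  0.131]
```

View pics/s4c.png

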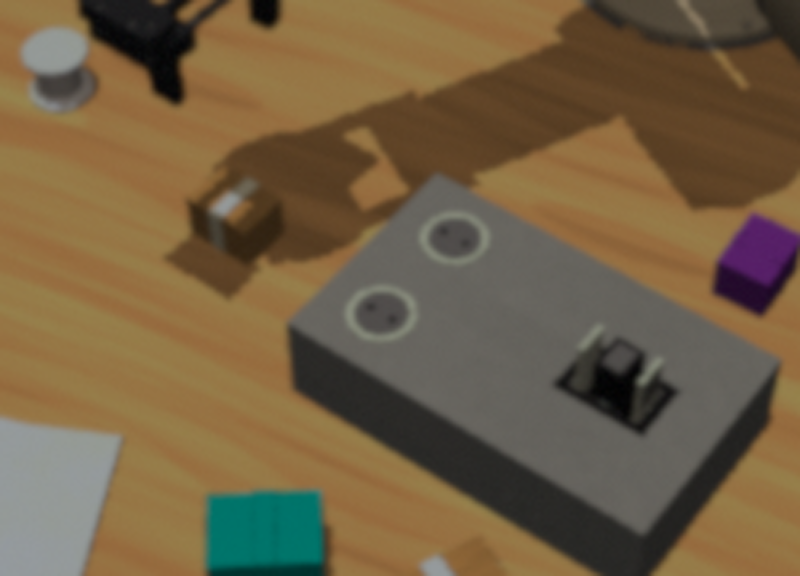

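View pics/t4c.png

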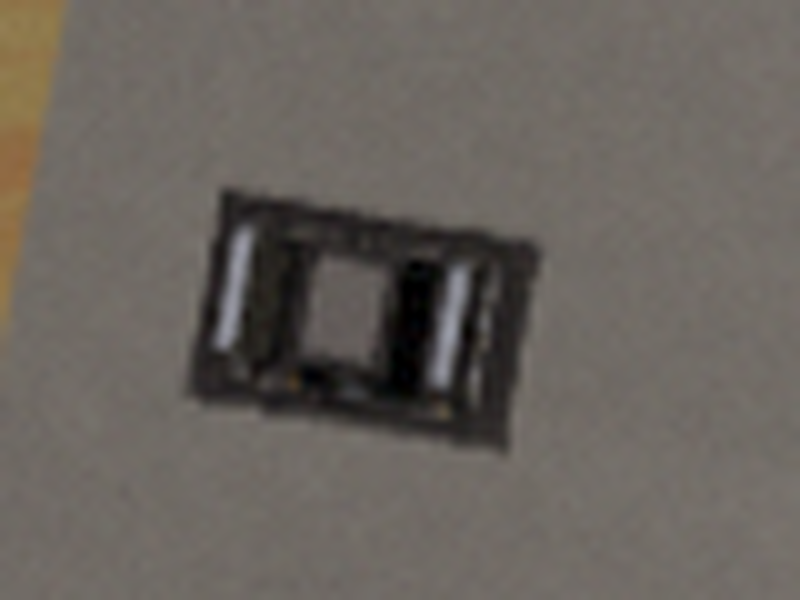

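Carton stands upright on the bench, (237,215) in the crop; the carrier is clear, with catch tops at (235,288) and (452,325) in the top crop.

```bash
python3 - <<'E'
from h import *
g=lambda x,y:(225+(x+.5)/10-.5,205+(y+.5)/10-.5)
print("catch",plane("top",[g(235,288),g(452,325)],.118),plane("top",[g(235,288),g(452,325)],.118).mean(0))
print("bay",plane("top",[g(228,190),g(190,400),g(508,450),g(540,240)],.08).mean(0))
print("stem",plane("top",[g(345,308)],.114))
s=lambda x,y:(190+(x+.5)/3.2-.5,140+(y+.5)/3.2-.5)
print("scene catches",plane("scene",[s(594,338),s(653,370)],.118).mean(0))
print("scene bay",plane("scene",[s(600,333),s(555,383),s(643,434),s(680,390)],.08))
print("scene sock/unit",plane("scene",[s(454,238),s(381,312),s(437,173),s(780,360),s(645,533),s(290,326)],.08))
# socket+unit estimate of bay in top
E
```

```text
catch [[0.53906287 0.1688682  0.118     ]
 [0.53101817 0.12117654 0.118     ]] [0.53504052 0.14502237 0.118     ]
bay [0.53477392 0.14447614 0.08      ]
stem [[0.53500049 0.14517684 0.114     ]]
scene catches [0.53427791 0.14955738 0.118     ]
scene bay [[0.49618876 0.11841563 0.08      ]
 [0.5504151  0.10821904 0.08      ]
 [0.56312906 0.17949471 0.08      ]
 [0.51743847 0.1879365  0.08      ]]
scene sock/unit [[ 0.46270187 -0.01264433  0.08      ]
 [ 0.54822358 -0.028225    0.08      ]
 [ 0.41028921 -0.05270161  0.08      ]
 [ 0.46191029  0.24093642  0.08      ]
 [ 0.63570949  0.21159157  0.08      ]
 [ 0.58817819 -0.0797974   0.08      ]]
```

>>> {"api": "move_arm", "payload": {"motion": [[0,0,0.1,1.5,0,0,100],[0,0,0.25,4,0,0,100],[0,0,0.4,7.5,0,0,100],[0,0,0.55,11,0,0,100],[0,0,0.7,15,0,0,100],[0,0,0.85,19,-0.1,0,100],[0,0,1,23,-0.2,0,100],[0,0,1.15,27,-0.2,0,100],[0,0,1.3,31,-0.27,0,100],[0,0,1.42,33.5,-0.27,0,100],[0,0,1.549,35.1,-0.27,0.1,100],[0.001,0.001,1.549,35.1,-0.27,0.1,100],[0.001,0.001,1.549,35.1,-0.27,0.1,100],[0.001,0.001,1.549,35.1,-0.27,0.1,100]]}}

```text
clock: 12.98
tool_pos: [0.5344, 0.1446, 0.2491]
orientation: [180.0, 0.0, -9.7]
wrist_force: [0.1, 0.1, -0.2]
grip_width: 0.0882
```

```bash
python3 - <<'E'
from h import *
o=get_obs();print(o["clock"],o["tool_pos"],o["orientation"],o["wrist_force"],o["grip_width"])
rel([.5345,.146,.149],-9.75)
cv2.imwrite("pics/s5.png",cams.get_image("scene")[:,:,::-1])
crop("pics/s5.png","pics/s5c.png",300,120,450,300,3.2)
E
```

```text
12.975 [0.53444127 0.14460639 0.24910774] [ 1.79985140e+02  5.12379603e-03 -9.72776320e+00] [ 0.05210325  0.05291746 -0.18639231] 0.088172822086337
turn [0.0003 0.0001 0.0004] shift cm [-0.017 -0.141 10.011]
```

View pics/s5c.png

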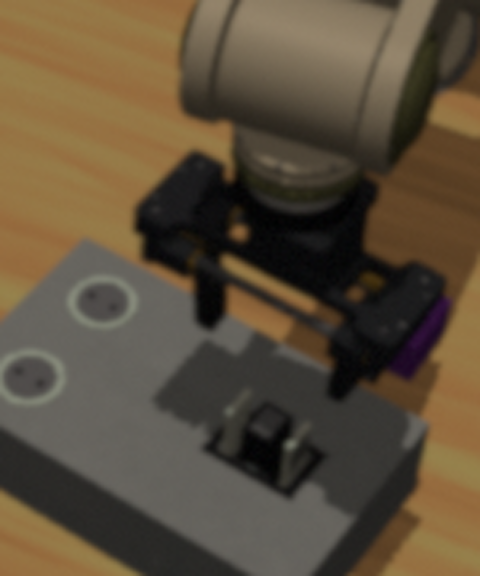

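Finger tips at (208,325) and (340,395) in the crop straddle both catches. Descend and close to just outside the catches, watching forces.

>>> {"api": "move_arm", "payload": {"motion": [[0,0,0,0,-0.05,2,100],[0,0,0,0,-0.1,4,100],[0,0,0,0,-0.1,6,100],[0,0,0,0,-0.1,7.5,100],[0,0,0,0,-0.1,8.6,100],[0,0,0,0,-0.1,9.4,100],[0,0,0,0,-0.1,9.8,90],[0,0,0,0,-0.1,10,80],[0,0,0,0,-0.1,10,70],[0,0,0,0,-0.1,10,66],[0,0,0,0,-0.1,10,66],[0,0,0,0,-0.1,10,66]], "force": 20}}

```text
clock: 14.52
tool_pos: [0.5347, 0.1463, 0.1494]
orientation: [-180.0, -0.0, -9.8]
wrist_force: [-0.2, -0.7, 0.3]
grip_width: 0.0585
```

```bash
python3 - <<'E'
from h import *
o=get_obs();print(o["clock"],o["tool_pos"],o["orientation"],o["wrist_force"],o["grip_width"])
cv2.imwrite("pics/s6.png",cams.get_image("scene")[:,:,::-1])
crop("pics/s6.png","pics/s6c.png",340,210,440,285,8)
E
```

```text
14.525 [0.53473332 0.14631576 0.1493748 ] [-1.79999981e+02 -3.05817761e-02 -9.75135797e+00] [-0.19612796 -0.74353644  0.27239693] 0.05848045993489854
```

View pics/s6c.png

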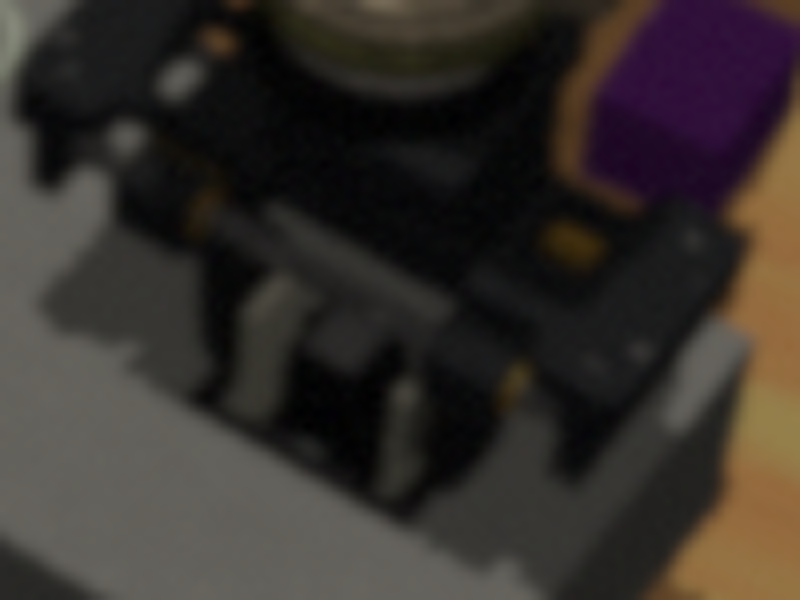

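Both catches, (260,350) and (400,435), lie between the fingers. Close stepwise and use the wrist force to check centring.

>>> {"api": "move_arm", "payload": {"motion": [[0,0,0,0,0,0,62],[0,0,0,0,0,0,60],[0,0,0,0,0,0,60],[0,0,0,0,0,0,60],[0,0,0,0,0,0,60]]}}

```text
clock: 15.2
tool_pos: [0.5347, 0.1463, 0.1493]
orientation: [180.0, -0.0, -9.7]
wrist_force: [-0.6, -0.6, 0.1]
grip_width: 0.0529
```

>>> {"api": "move_arm", "payload": {"motion": [[0,0,0,0,0,0,58.5],[0,0,0,0,0,0,58.5],[0,0,0,0,0,0,58.5]]}}

```text
clock: 15.58
tool_pos: [0.5347, 0.1463, 0.1493]
orientation: [-180.0, -0.0, -9.8]
wrist_force: [-0.3, -1.4, 0.6]
grip_width: 0.0515
```

>>> {"api": "move_arm", "payload": {"motion": [[0,0,0,0,0,0,55],[0,0,0,0,0,0,55],[0,0,0,0,0,0,55],[0,0,0,0,0,0,55]]}}

```text
clock: 16.08
tool_pos: [0.5347, 0.1464, 0.1493]
orientation: [-180.0, -0.0, -9.8]
wrist_force: [0.5, -0.5, 1.2]
grip_width: 0.0488
```

Balanced. Pinch fully.

>>> {"api": "move_arm", "payload": {"motion": [[0,0,0,0,0,0,50],[0,0,0,0,0,0,46],[0,0,0,0,0,0,42],[0,0,0,0,0,0,38],[0,0,0,0,0,0,34],[0,0,0,0,0,0,34],[0,0,0,0,0,0,34],[0,0,0,0,0,0,34]], "force": 30}}

```text
clock: 17.08
tool_pos: [0.5347, 0.1463, 0.1493]
orientation: [180.0, -0.0, -9.7]
wrist_force: [0.3, -1.5, 2.8]
grip_width: 0.0316
```

Width 31.6 mm is less than the expected 36 mm; look before lifting.

```bash
python3 - <<'E'
from h import *
o=get_obs();print(o["clock"],o["tool_pos"],o["wrist_force"],o["ft_torque"],o["grip_width"])
cv2.imwrite("pics/s7.png",cams.get_image("scene")[:,:,::-1])
crop("pics/s7.png","pics/s7c.png",340,210,440,285,8)
E
```

```text
17.075 [0.53470456 0.14628998 0.14932585] [ 0.305648   -1.53848307  2.7540845 ] [-0.11433156  0.05731003 -0.01261769] 0.031552841275482545
```

View pics/s7c.png

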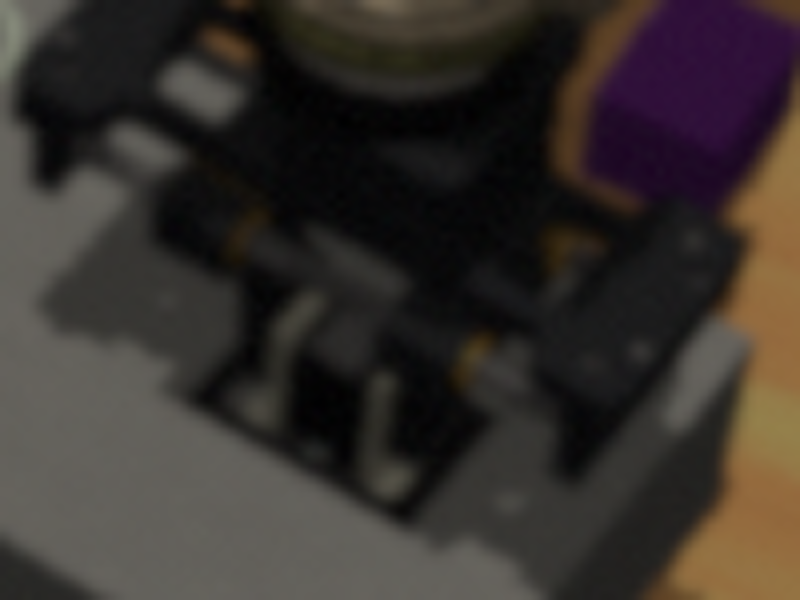

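Both plates are fully in against the stem, at (285,360) and (375,430). Draw up slowly at first.

>>> {"api": "move_arm", "payload": {"motion": [[0,0,0,0,0,-0.2,34],[0,0,0,0,0,-0.5,34],[0,0,0,0,0,-0.8,34],[0,0,0,0,0,-1.1,34],[0,0,0,0,0,-1.1,34]], "force": 25}}

```text
clock: 17.75
tool_pos: [0.5348, 0.1463, 0.1605]
orientation: [-180.0, -0.0, -9.8]
wrist_force: [-0.6, -0.8, -1.9]
grip_width: 0.032
```

```bash
python3 - <<'E'
from h import *
o=get_obs();print(o["clock"],o["tool_pos"],o["wrist_force"],o["ft_torque"],o["grip_width"])
cv2.imwrite("pics/s8.png",cams.get_image("scene")[:,:,::-1])
crop("pics/s8.png","pics/s8c.png",340,210,440,285,8)
E
```

```text
17.75 [0.53478293 0.14631173 0.16054345] [-0.57179732 -0.7709494  -1.88098493] [-0.00826152  0.00194801 -0.07343512] 0.03197874398397641
```

View pics/s8c.png

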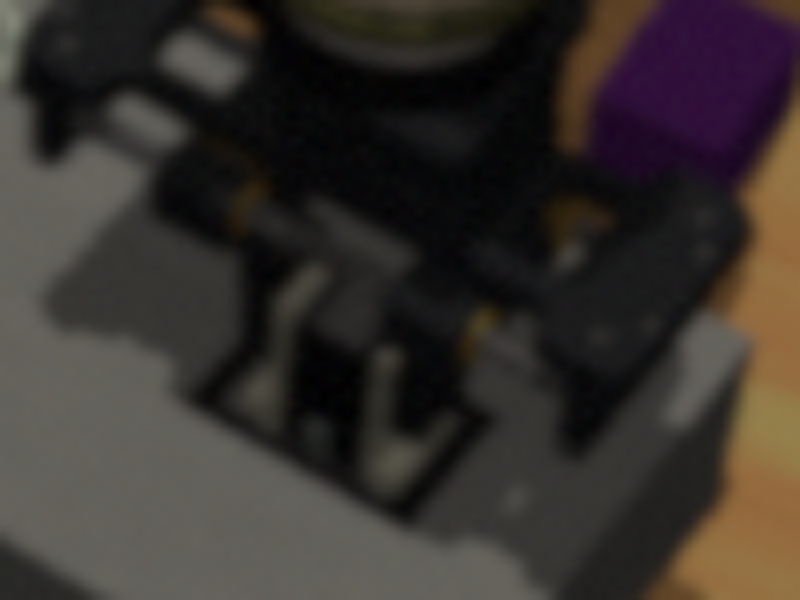

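The carrier has risen with the jaws (catch tops now at (305,275) and (385,355)) and carries only its weight; it's unlocked. Continue.

>>> {"api": "move_arm", "payload": {"motion": [[0,0,0,0,0,-0.4,34],[0,0,0,0,0,-1,34],[0,0,0,0,0,-1.8,34],[0,0,0,0,0,-2.6,34],[0,0,0,0,0,-3.4,34],[0,0,0,0,0,-4.2,34],[0,0,0,0,0,-5,34],[0,0,0,0,0,-5.8,34],[0,0,0,0,0,-6.6,34],[0,0,0,0,0,-7.4,34],[0,0,0,0,0,-8.2,34],[0,0,0,0,0,-8.9,34],[0,0,0,0,0,-9.3,34],[0,0,0,0,0,-9.5,34],[0,0,0,0,0,-9.5,34],[0,0,0,0,0,-9.5,34],[0,0,0,0,0,-9.5,34]]}}

```text
clock: 19.92
tool_pos: [0.5346, 0.1463, 0.2551]
orientation: [180.0, 0.0, -9.8]
wrist_force: [0.0, 0.0, -0.9]
grip_width: 0.0326
```

```bash
python3 - <<'E'
from h import *
o=get_obs();print(o["clock"],o["tool_pos"],o["orientation"],o["wrist_force"],o["ft_torque"],o["grip_width"])
cv2.imwrite("pics/s9.png",cams.get_image("scene")[:,:,::-1])
crop("pics/s9.png","pics/s9c.png",340,180,440,255,8)
cv2.imwrite("pics/t9.png",cams.get_image("top")[:,:,::-1])
E
```

```text
19.925 [0.53463526 0.14631069 0.25509019] [ 1.79993153e+02  6.97799075e-04 -9.75501181e+00] [ 0.00902168  0.02710871 -0.92754802] [ 0.08033379 -0.01040494  0.05364848] 0.032572884473065083
```

View pics/s9c.png

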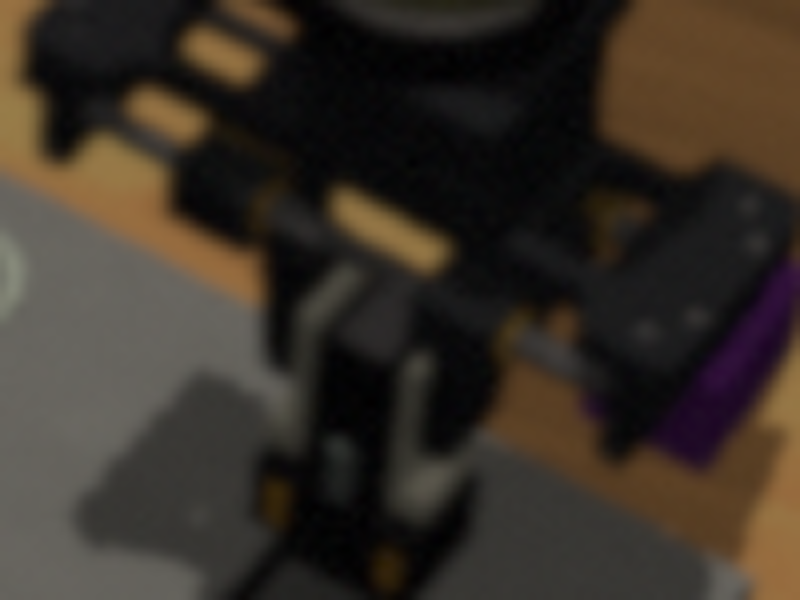

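View pics/s9.png

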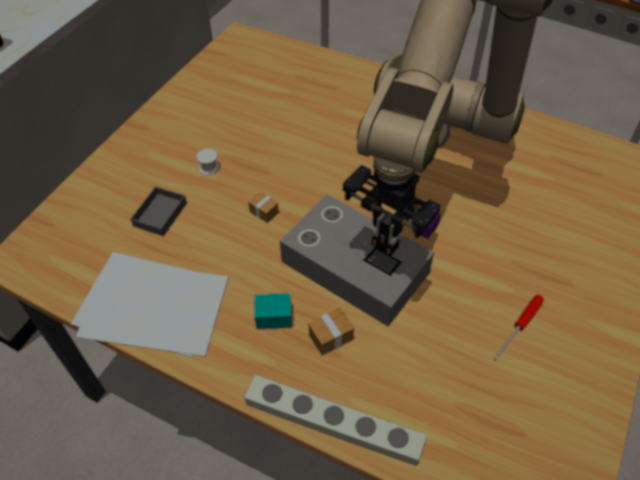

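Scene: the empty bay is at (383,262), carrier held above it at (388,240), carton on the bench at (264,207), everything else unmoved. Check height by projection and that the hold is still.

>>> {"api": "move_arm", "payload": {"motion": [[0,0,0,0,0,0,34],[0,0,0,0,0,0,34],[0,0,0,0,0,0,34],[0,0,0,0,0,0,34],[0,0,0,0,0,0,34],[0,0,0,0,0,0,34],[0,0,0,0,0,0,34],[0,0,0,0,0,0,34]]}}

```text
clock: 21.02
tool_pos: [0.5347, 0.1463, 0.2553]
orientation: [180.0, -0.0, -9.8]
wrist_force: [-0.3, -0.1, -2.1]
grip_width: 0.0325
```

```bash
python3 - <<'E'
from h import *
o=get_obs();print(o["clock"],o["tool_pos"],o["orientation"],o["wrist_force"],o["grip_width"])
c=np.array([.5346,.1463]);y=np.array([.169,.9855])
print("expected catch tops",pix("scene",[np.r_[c+y*.016,.2238],np.r_[c-y*.016,.2238]]))
cv2.imwrite("pics/s10.png",cams.get_image("scene")[:,:,::-1])
a=cv2.imread("pics/s9.png").astype(int)-cv2.imread("pics/s10.png")
print(np.abs(a)[180:260,340:440].mean(), np.abs(a).mean())
crop("pics/s10.png","pics/s10c.png",360,195,420,275,7)
crop("pics/s10.png","pics/s10d.png",235,185,295,230,8)
E
```

```text
21.025 [0.53465749 0.14632128 0.25528142] [ 1.79996946e+02 -1.96641434e-02 -9.75196667e+00] [-0.30011065 -0.12350559 -2.07014592] 0.03253076980872239
expected catch tops [[393.40212398 221.41220094]
 [380.12786163 214.31223797]]
1.0571666666666666 0.5742437065972222
```

View pics/s10c.png

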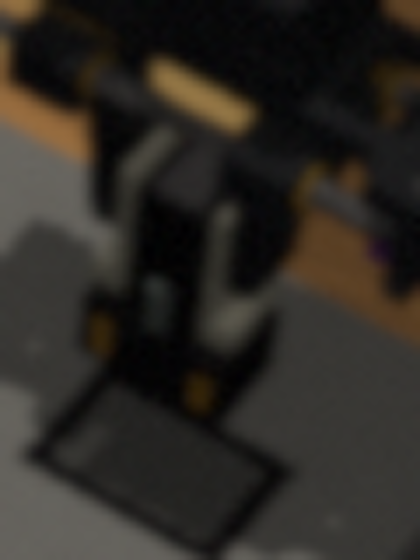

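View pics/s10d.png

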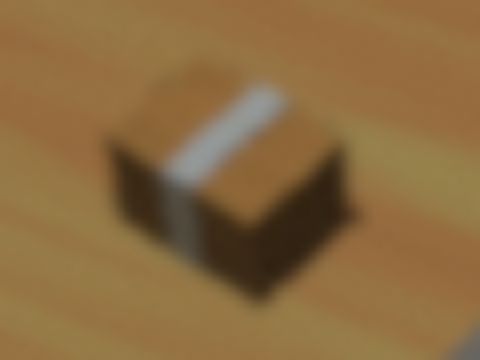

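```bash
python3 - <<'E'
from plant import job
print(job.close_job())
E
```

```text
the job is handed in; nothing more can be done
None
```

I lifted the carton off the unit, set it upright on open bench, then pinched both catches and drew the carrier up out of its bay. The job is handed in at about 21 s, with the carrier held still and upright.

- **Carton:** it stands on the bench near (0.47, −0.20), clear of the unit. Touchdown force was about 2.4 N.
- **Carrier:** by how far the arm rose, its foot is about 5.6 cm above the unit's top. The last second before hand-in showed no drift, and the wrist carried only the carrier's weight.
- **Others:** the last full scene picture showed the tray, spool and screwdriver where they were.

Some checks did not agree exactly:
- **Grip width:** it settled at about 32.5 mm, where 36 mm was expected with both catches fully in. The pictures show both plates pressed in against the stem, so I take this as extra give under the 25 N grip.
- **Catch tops:** they appeared up to about 4 pixels from their predicted position. I put this down to the gripper hiding part of the plates.
- **Camera agreement:** the two cameras differed by 3–4 mm on where the bay and carton were. I aimed between them, and the wrist force was nearly balanced on closing.

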